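Put three swapped bench tools back on their own boards

TASK

The three steel forming tools on this jeweller's bench stand on each other's wooden boards. Put them back: the doming cube in the middle of the square board, the domed stake in the middle of the round board and the little anvil in the middle of the oblong board, lying lengthwise along it; on the way, stand one of the tools on the free firebrick tile, which must be empty again at the end. Set every tool down gently and upright, tip none over, and leave the tin and the mug where they are.

Things in the scene. Friction and masses are not known exactly. Their poses are not given: they have to be found in the camera images.
- doming_cube: Steel doming block: a plain cube of 50 mm edge with dark round hollows marked on its top and sides, 0.5 to 0.85 kg. Origin: centre of its underside, x and y square to its sides, z up. Grip it across two parallel sides at half height or above.
- domed_stake: Steel round stake, 64.5 mm tall, mushroom-shaped: foot 52 mm across and 12 mm high, neck 28 mm across (z 18 to 30 mm), then a head 46 mm across with upright sides from z = 34 to 54 mm and a domed top above. 0.4 to 0.65 kg. Origin: centre of its underside, z up along its axis. Grip the upright sides of the head.
- anvil: Small steel bench anvil, 58 mm tall, 0.45 to 0.8 kg. Foot 64 mm (x) by 44 mm (y) by 14 mm high; a waist 36 by 24 mm; a flat-topped table 30 mm wide (y) from z = 36 to 58 mm and x = -41 to +25 mm; a pointed round horn from there to x = +53 mm. Origin: centre of the foot's underside, x lengthwise towards the horn, z up. Grip across the 30 mm width of the table at x = 0.
- square_board: Dark wooden board, fixed to the bench, 92 by 92 mm, 18 mm thick, with a flush cork inlay 70 by 70 mm in the middle of its top. Origin: centre of its underside on the bench, z up, so its top is at z = +18 mm, x and y along its sides. The own board of the doming cube.
- round_board: Dark wooden board, fixed to the bench, round, 100 mm across, 18 mm thick, with a flush cork inlay 72 mm across in the middle of its top. Origin: centre of its underside on the bench, z up, so its top is at z = +18 mm. The own board of the domed stake.
- oblong_board: Dark wooden board, fixed to the bench, 130 mm (x) by 80 mm (y), 18 mm thick, with a flush cork inlay 100 by 56 mm in the middle of its top. Origin: centre of its underside on the bench, z up, so its top is at z = +18 mm, x along its length. The own board of the anvil; either end may have the horn.
- firebrick: Off-white firebrick tile, 100 by 100 by 25 mm, fixed to the bench, empty at the start: the free spot. Origin: centre of its underside on the bench, top at z = +25 mm. A tool parked here stands anywhere within 30 mm of its middle.
- tin: Bystander: closed round aluminium tin, 63 mm across, 24 mm high, loose on the bench. Origin: centre of its underside. Leave it.
- mug: Bystander: white mug, 80 mm across, 90 mm high, with a handle at +y, loose on the bench. Origin: centre of its underside. Leave it.
Not all that is in view belongs to the job. What is shaped like the anvil but green is not meant.

How it is judged:
On the way:
1. one of the three tools stands released on the firebrick tile (((horizontal distance between doming_cube and firebrick below 0.03 m and z of doming_cube in the frame of firebrick between 0.021 and 0.029 m and angle between doming_cube's own z axis and vertical below 0.1 rad and linear speed of doming_cube below 0.02 m/s and contact force between doming_cube and the fingers below 0.3 N) or (horizontal distance between domed_stake and firebrick below 0.03 m and z of domed_stake in the frame of firebrick between 0.021 and 0.029 m and angle between domed_stake's own z axis and vertical below 0.1 rad and linear speed of domed_stake below 0.02 m/s and contact force between domed_stake and the fingers below 0.3 N) or (horizontal distance between anvil and firebrick below 0.03 m and z of anvil in the frame of firebrick between 0.021 and 0.029 m and angle between anvil's own z axis and vertical below 0.1 rad and linear speed of anvil below 0.02 m/s and contact force between anvil and the fingers below 0.3 N))), for 0.2 s.
At the end, for the whole second after the job is handed in: The doming cube stands upright and at rest on the square board, the domed stake on the round board and the anvil on the oblong board, each within 14 mm of the board's middle, the anvil's length within 0.3 rad of the board's length (either way round); nothing is left on the firebrick tile (horizontal distance between doming_cube and square_board below 0.014 m and z of doming_cube in the frame of square_board between 0.014 and 0.022 m and angle between each of doming_cube, domed_stake, anvil's own z axis and vertical below 0.1 rad and linear speed of each of doming_cube, domed_stake, anvil below 0.02 m/s and horizontal distance between domed_stake and round_board below 0.014 m and z of domed_stake in the frame of round_board between 0.014 and 0.022 m and horizontal distance between anvil and oblong_board below 0.014 m and z of anvil in the frame of oblong_board between 0.014 and 0.022 m and angle between the x axis of anvil and the x axis of oblong_board, either way round below 0.3 rad); the robot touches nothing.
It fails at once if a steel tool is tipped over (angle between any of doming_cube, domed_stake, anvil's own z axis and vertical above 0.6 rad).
It fails at once if a steel tool is let fall from more than about 15 mm (falls at over 0.55 m/s out of the fingers) ((linear speed of doming_cube above 0.55 m/s and contact force between doming_cube and the fingers below 0.2 N) or (linear speed of domed_stake above 0.55 m/s and contact force between domed_stake and the fingers below 0.2 N) or (linear speed of anvil above 0.55 m/s and contact force between anvil and the fingers below 0.2 N)).
It fails at once if a steel tool is slammed or pressed onto a board or the brick with over 80 N (contact force between any of doming_cube, domed_stake, anvil and square_board above 80 N or contact force between any of doming_cube, domed_stake, anvil and round_board above 80 N or contact force between any of doming_cube, domed_stake, anvil and oblong_board above 80 N or contact force between any of doming_cube, domed_stake, anvil and firebrick above 80 N).
It fails at once if the tin or the mug is pushed more than 30 mm from its place (distance of any of tin, mug from where it was at the start of the episode above 0.03 m).
It also fails if it takes over 106 s, if anything falls off the work surface, if the arm or the gripper's body presses on something with over 40 N, if the wrist force passes 120 N, or if a joint passes its speed limit or range.

ROBOT

A 7-joint arm with a two-finger parallel gripper is mounted at the origin on the work surface. World frame = base frame: x ahead of the robot, y to its left, z up, the work surface at z = 0. Lengths are in m, angles in rad, forces in N, time in s.
With the tool pointing down it reaches from about 0.35 to 0.9 m from the base axis. Payload 8.1 kg.
Tool frame: the origin (TCP) lies between the finger pads; the fingertips stand robot.finger_overhang ahead of it and the grasp point (between the pads) lies 6 mm ahead of it (robot.finger_overhang is the distance from the TCP to the fingertips, in m); z points along the fingers, y is the direction in which the jaws open and shut (so a half turn about z gives the same grasp; the last joint's range is limited). The gripper opens to 92 mm and grips with 3 to 60 N. Pads are 19 mm wide; open, the fingers measure 130 mm over their backs; the gripper's body (75 mm by 190 mm) begins 47 mm behind the grasp point.
Start: joints at [-1.39, 0.434, 0.025, 1.573, -0.012, 1.134, -0.075], TCP at [0.175, 0.6, 0.252] pointing down, gripper open.
Joint ranges: [-2.62, 2.62], [-0.44, 2.09], [-1.27, 1.32], [0.08, 2.57], [-1.32, 4.46], [0.12, 2], [-2.74, 2.74]. Speed limits (rad/s): [2.22, 2.22, 3.01, 3.01, 3.14, 3.14, 3.14].

INTERFACE

Orientations are given as a rotation vector (axis times angle).
In Python, from cell import robot, hand, solver, imaging, ticket, readout gives the robot as it stands. Calls block until the motion is done:
- robot.move_ptp(position, orientation): joint-space move of the TCP to a pose.
- robot.movel(position, rotation=None, vel=0.15): straight line of the TCP; rotation=None keeps the orientation; vel is the mean speed in m/s.
- robot.set_joints(angles): joint-space move.
- hand.let_go() and hand.grab(): open the fingers fully, or close them until they stop; the grip force is fixed at half the most.
- robot.pause(seconds).
- solver.solve_ik(position, orientation): joint angles nearest the present ones, or None.
- imaging.capture(name): name is "scene" or "top"; returns the picture (480x640x3 uint8, blue, green, red); there is no depth.
- imaging.camera_info(name): a dict with "intrinsics" (3x3 intrinsics, pixels), "R" (3x3) and "t" (3): a world point X has camera coordinates R X + t. Camera axes: x right, y down, z forward; pixel columns grow to the right and rows downward; lengths in m; the calibration is good to about 2 mm. A picture is of the moment at which its call begins. camera_info takes no time and is no camera call.
A pose or a line that the arm cannot do raises robot.PlanningError and nothing moves.
- ticket.sign_off(): hands the job in, once; it reports no verdict.
Readings, each from a call of its own:
- readout.read_time_s(): time.
- readout.read_q(): joint angles.
- readout.read_qd(): joint speeds.
- readout.read_tau(): joint torques, N m.
- readout.read_position(): TCP position.
- readout.read_eef_rot(): TCP orientation.
- readout.read_contact_force(): force on the tool from outside, world axes, zero at the start.
- readout.read_moment(): the same for the moment, N m.
- readout.read_width(): finger opening in m.
Only numpy, scipy, OpenCV 4.12 (cv2) and the standard library are available. Lean on these libraries where they do the work, as an engineer would, in place of code of your own. Each camera call takes 0.05 s, during which the arm holds its last target.

## Working session

There is one attempt and no reset: what is moved stays moved. The work goes in short steps, each a Python script; the robot and the scene stay as the last script left them, time stands still between calls to the robot, and variables do not carry over. Pictures are saved under pics/ and viewed, and the job is handed in when it is done.

```bash
ls; mkdir -p pics; python3 - <<'E'
from cell import robot, hand, solver, imaging, ticket, readout
import cv2,numpy as np
for n in("scene","top"):
    im=imaging.capture(n); cv2.imwrite(f"pics/{n}0.png",im)
    print(n,imaging.camera_info(n))
print(readout.read_time_s(),readout.read_width(),robot.finger_overhang,readout.read_eef_rot(),readout.read_position())
E
```

```text
pics
scene {'intrinsics': array([[466.36209588,   0.        , 317.04378574],
       [  0.        , 466.36209588, 250.27863405],
       [  0.        ,   0.        ,   1.        ]]), 'R': array([[ 0.34315418,  0.93917917, -0.01370048],
       [ 0.74166978, -0.27988129, -0.60958379],
       [-0.57634291,  0.19901999, -0.79260324]]), 't': array([-0.17521469, -0.38012503,  1.46174675])}
top {'intrinsics': array([[499.58758813,   0.        , 325.28934597],
       [  0.        , 499.58758813, 234.40765057],
       [  0.        ,   0.        ,   1.        ]]), 'R': array([[ 0.01917984, -0.99981478, -0.00159108],
       [-0.99808945, -0.01905321, -0.05877432],
       [ 0.05873311,  0.00271532, -0.99827003]]), 't': array([-0.03728019,  0.56672456,  1.32091445])}
0.1 0.09174527225986831 0.025 [-4.44439759e-01 -3.10991129e+00  2.24645224e-03] [0.17493007 0.59955992 0.25102115]
```

View pics/scene0.png

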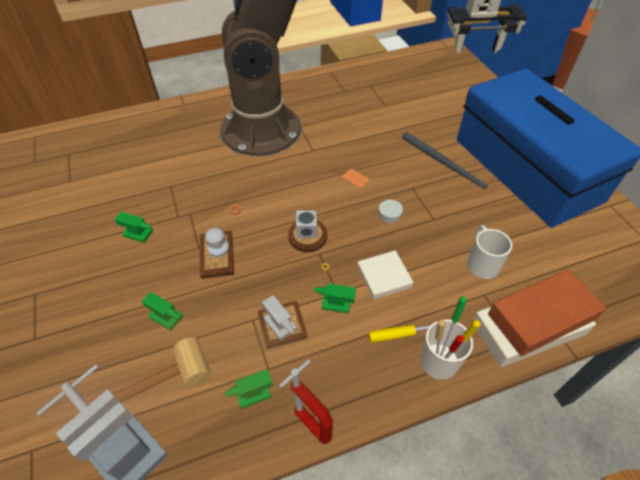

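View pics/top0.png

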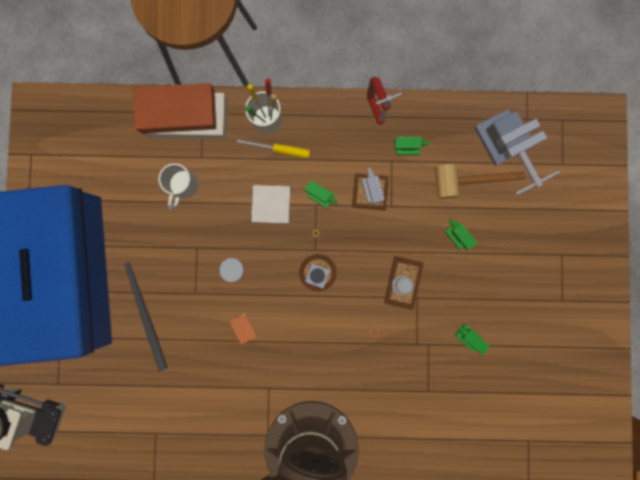

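Scene: the cube (top px 317,274) is on the round board, the stake (403,286) on the oblong board, and the grey anvil (373,187) on the square board. The tile is at (271,204), mug at (177,181), tin at (231,270).
Could be mistaken for the anvil: green shapes at top px (320,193), (408,145), (461,235) and (473,339). I choose the grey one at (373,187). The tin (231,270) could pass for the stake; I choose the one on the board at (403,286). Next is a close crop.

```bash
python3 - <<'E'
import cv2,numpy as np
t=cv2.imread("pics/top0.png");s=cv2.imread("pics/scene0.png")
cv2.imwrite("pics/top0c.png",cv2.resize(t[160:320,240:440],None,fx=4,fy=3.75 if 0 else 3.75,interpolation=cv2.INTER_CUBIC)[:600])
cv2.imwrite("pics/scene0c.png",cv2.resize(s[190:350,190:420],None,fx=3.4,fy=3.4,interpolation=cv2.INTER_CUBIC))
E
```

```text
(no output)
```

View pics/top0c.png

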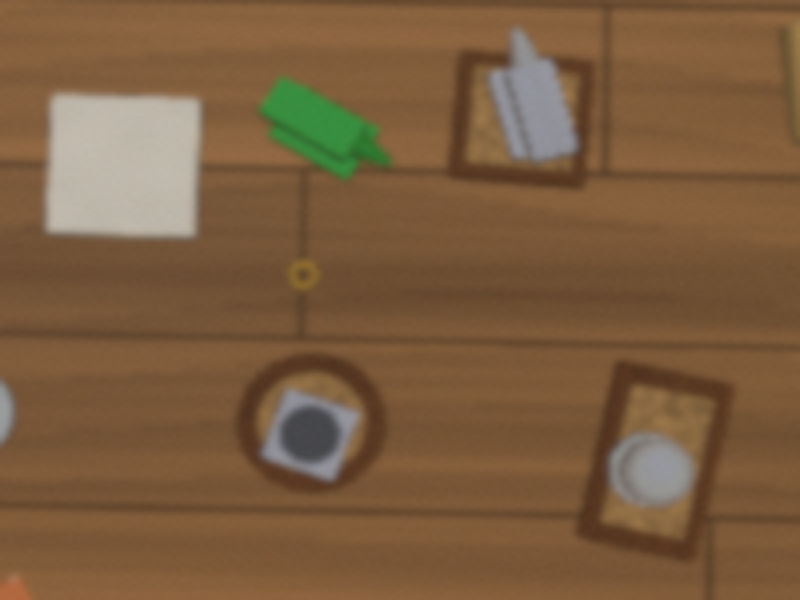

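View pics/scene0c.png

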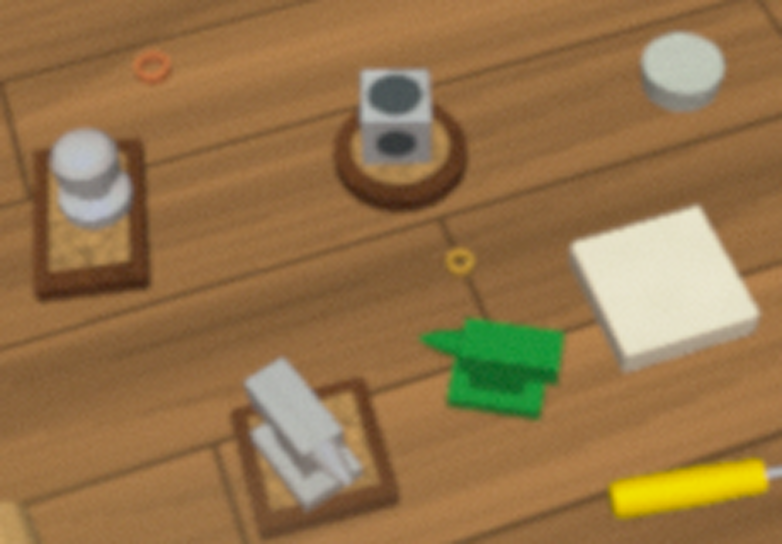

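The crop confirms the choice: the grey anvil is on the square board (horn towards the top of the picture), the mushroom stake on the oblong board, the cube on the round board, and the tile is bare. Next I look at colours for the masks.

```bash
python3 - <<'E'
import cv2,numpy as np
for n,pts in(("top",dict(rimR=(301,274),rimO=(391,283),rimS=(355,190),rimS2=(387,193),cork=(362,198),bench=(340,230),bench2=(340,250),anv=(374,187),cube=(308,272),stake=(405,285),tile=(271,204),cork2=(405,268))),("scene",dict(rimR=(292,238),rimO=(202,265),rimS=(265,330),cork=(220,265),bench=(330,220),anv=(274,305),cubeTop=(297,214),cubeSide=(300,235),stake=(215,238),tile=(385,275)))):
    im=cv2.imread(f"pics/{n}0.png");h=cv2.cvtColor(im,cv2.COLOR_BGR2HSV);l=cv2.cvtColor(im,cv2.COLOR_BGR2LAB)
    for k,(u,v) in pts.items(): print(n,k,im[v,u],h[v,u],l[v,u])
    m=((h[...,1]<60)&(h[...,2]>90)).astype(np.uint8)*255
    rim=((l[...,0]<85)&(h[...,1]>90)&((h[...,0]<14)|(h[...,0]>170))).astype(np.uint8)*255
    o=cv2.merge([m,m*0,rim]);c=o[150:330,240:460] if n=="top" else o[190:350,180:420]
    cv2.imwrite(f"pics/{n}mask.png",cv2.resize(c,None,fx=3.3,fy=3.3,interpolation=0))
E
```

```text
top rimR [32 53 87] [ 11 161  87] [ 66 140 148]
top rimO [60 71 92] [10 89 92] [ 82 135 138]
top rimS [36 57 89] [ 12 152  89] [ 69 140 147]
top rimS2 [ 44  71 104] [ 14 147 104] [ 85 139 150]
top cork [ 67 105 137] [ 16 130 137] [119 136 154]
top bench [ 50  79 111] [ 14 140 111] [ 93 138 150]
top bench2 [ 48  76 107] [ 14 141 107] [ 89 138 150]
top anv [155 145 144] [117  18 155] [154 129 123]
top cube [113 122 138] [ 11  46 138] [134 133 135]
top stake [158 150 150] [120  13 158] [159 130 124]
top tile [171 183 191] [ 18  27 191] [191 129 135]
top cork2 [ 64 103 135] [ 16 134 135] [117 136 155]
scene rimR [ 33  63 103] [ 13 173 103] [ 78 143 153]
scene rimO [ 32  64 102] [ 14 175 102] [ 79 141 154]
scene rimS [ 51  81 118] [ 13 145 118] [ 97 140 152]
scene cork [ 84 139 179] [ 17 135 179] [155 136 163]
scene bench [ 65 110 153] [ 15 147 153] [127 140 159]
scene anv [179 185 181] [ 50   8 185] [191 125 131]
scene cubeTop [172 178 177] [ 35   9 178] [185 127 131]
scene cubeSide [122 125 130] [ 11  16 130] [135 129 130]
scene stake [199 190 188] [115  14 199] [197 129 123]
scene tile [200 225 230] [ 25  33 230] [228 126 141]
```

View pics/topmask.png

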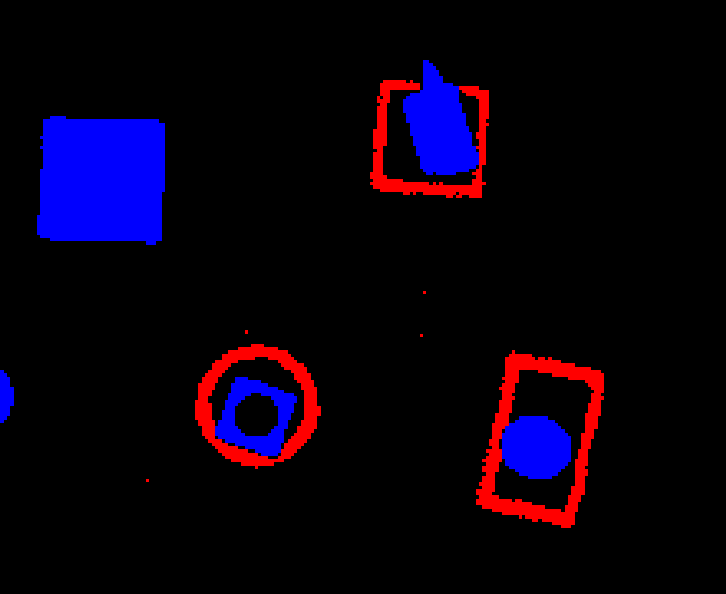

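View pics/scenemask.png

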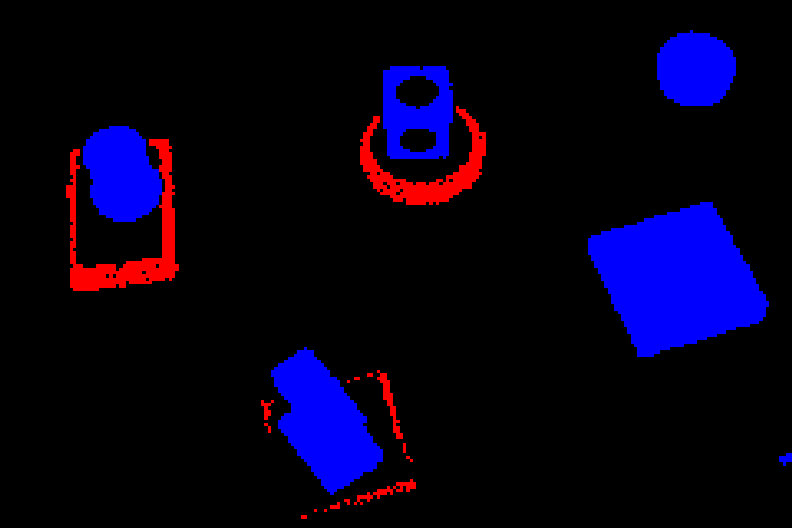

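```bash
cat > h.py <<'E'
import cv2,numpy as np
from cell import robot, hand, solver, imaging, ticket, readout
CI={n:imaging.camera_info(n) for n in("top","scene")}
def ray(n,uv):
    c=CI[n];K,R,t=c["intrinsics"],c["R"],c["t"]
    d=R.T@np.linalg.solve(K,np.array([uv[0],uv[1],1.]));return -R.T@t,d/np.linalg.norm(d)
def onz(n,uv,z):
    o,d=ray(n,uv);return o+d*(z-o[2])/d[2]
def proj(n,X):
    c=CI[n];p=c["intrinsics"]@(c["R"]@np.asarray(X,float)+c["t"]);return p[:2]/p[2]
def tri(a,b):
    (o1,d1),(o2,d2)=ray("top",a),ray("scene",b)
    s=np.linalg.lstsq(np.c_[d1,-d2],o2-o1,rcond=None)[0]
    p,q=o1+s[0]*d1,o2+s[1]*d2;return (p+q)/2,np.linalg.norm(p-q)
def grab(tag,n):
    im=imaging.capture(n);cv2.imwrite(f"pics/{n}{tag}.png",im);return im
def masks(im):
    h=cv2.cvtColor(im,cv2.COLOR_BGR2HSV);l=cv2.cvtColor(im,cv2.COLOR_BGR2LAB)
    steel=((h[...,1]<60)&(h[...,2]>90)).astype(np.uint8)
    rim=((l[...,0]<85)&(h[...,1]>80)&((h[...,0]<15)|(h[...,0]>170))).astype(np.uint8)
    return steel,rim
def blobs(m,box,minA=60):
    x0,y0,x1,y1=box;z=np.zeros_like(m);z[y0:y1,x0:x1]=m[y0:y1,x0:x1]
    cs,_=cv2.findContours(z,cv2.RETR_EXTERNAL,cv2.CHAIN_APPROX_NONE)
    return sorted([c for c in cs if cv2.contourArea(c)>minA],key=cv2.contourArea,reverse=True)
E
python3 - <<'E'
from h import *
np.set_printoptions(precision=4,suppress=True)
t=cv2.imread("pics/top0.png");s=cv2.imread("pics/scene0.png")
print("cams",[-CI[n]["R"].T@CI[n]["t"] for n in CI])
st,rm=masks(t)
B={"sq":(345,165,395,215),"rd":(295,250,342,297),"ob":(380,250,430,315)}
for k,b in B.items():
    x0,y0,x1,y1=b; z=np.zeros_like(rm);z[y0:y1,x0:x1]=rm[y0:y1,x0:x1]
    n,lab,stt,_=cv2.connectedComponentsWithStats(z)
    for i in range(1,n):
        if stt[i,4]<8: z[lab==i]=0
    p=cv2.findNonZero(z)
    if k=="rd":
        hull=cv2.convexHull(p);e=cv2.fitEllipse(hull);c=onz("top",e[0],.018);print(k,e,c)
    else:
        r=cv2.minAreaRect(p);c=onz("top",r[0],.018);q=np.array([onz("top",x,.018) for x in cv2.boxPoints(r)])
        print(k,c,[np.linalg.norm(q[i]-q[i-1]) for i in range(4)],"edge ang",[np.arctan2(*(q[i]-q[i-1])[[1,0]]) for i in range(2)],cv2.boxPoints(r).tolist())
for k,b in {"cube":(300,255,335,297),"stake":(390,270,420,300),"anvil":(355,160,392,212),"tile":(245,180,295,228),"tin":(215,255,248,287)}.items():
    c=blobs(st,b)[0];zz=dict(cube=.068,stake=.06,anvil=.076,tile=.025,tin=.024)[k]
    r=cv2.minAreaRect(c);q=np.array([onz("top",x,zz) for x in cv2.boxPoints(r)])
    print(k,"c",onz("top",r[0],zz),[np.linalg.norm(q[i]-q[i-1]) for i in range(4)],[np.arctan2(*(q[i]-q[i-1])[[1,0]]) for i in range(2)])
    if k=="cube":
        print(cv2.boxPoints(r).tolist())
# hollow
def dark(im,box,th):
    g=cv2.cvtColor(im,cv2.COLOR_BGR2HSV);x0,y0,x1,y1=box
    m=((g[...,2]<th)&(g[...,1]<90)).astype(np.uint8);c=blobs(m,box,15)[0];M=cv2.moments(c);return M["m10"]/M["m00"],M["m01"]/M["m00"],cv2.contourArea(c)
a=dark(t,(305,260,332,290),95);b=dark(s,(294,208,320,228),120);print(a,b,tri(a[:2],b[:2]))
E
```

```text
cams [array([ 0.4888, -0.0301,  1.3519]), array([ 1.1845, -0.2327,  0.9245])]
sq [ 0.6845 -0.1452  0.018 ] [np.float64(0.09633036945438099), np.float64(0.09216577376730187), np.float64(0.0967165188973547), np.float64(0.09211944727585525)] edge ang [np.float64(1.494340296939925), np.float64(-0.0782725375395686)] [[350.8157043457031, 206.93484497070312], [354.0426940917969, 173.05169677734375], [389.8135070800781, 176.45843505859375], [386.5865173339844, 210.34158325195312]]
rd ((317.3658142089844, 272.3650817871094), (36.89396286010742, 37.35491180419922), 87.03871154785156) [ 0.4656 -0.0073  0.018 ]
ob [ 0.4425 -0.2391  0.018 ] [np.float64(0.08827724928333891), np.float64(0.13017966359696903), np.float64(0.08876869023293692), np.float64(0.13005841191960674)] edge ang [np.float64(1.3676129251939757), np.float64(-0.2120206099945938)] [[382.6444091796875, 302.9646301269531], [393.50885009765625, 255.16110229492188], [426.05499267578125, 262.5579528808594], [415.1905517578125, 310.3614807128906]]
cube c [ 0.4585 -0.0075  0.068 ] [np.float64(0.05181655668974261), np.float64(0.051959962343
[... 686 characters left out ...]
143796874)] [np.float64(0.304482544324036), np.float64(-1.258174700816315)]
tile c [0.6454 0.1221 0.025 ] [np.float64(0.10047772697052204), np.float64(0.09965378566117111), np.float64(0.100919381154246), np.float64(0.09962281259954565)] [np.float64(1.5540498141626624), np.float64(-0.007649897200238645)]
tin c [0.4689 0.2218 0.024 ] [np.float64(0.06211254240098321), np.float64(0.06154705731784085), np.float64(0.06222939074714917), np.float64(0.061425037706894406)] [np.float64(0.8124225789844494), np.float64(-0.7610394228080413)]
(317.01859229747674, 275.30810092961485, 125.5) (305.75525525525524, 217.3078078078078, 111.0) (array([ 0.4587, -0.0084,  0.0707]), np.float64(0.0019294306247387807))
```

```bash
python3 - <<'E'
from h import *
np.set_printoptions(precision=4,suppress=True)
t=cv2.imread("pics/top0.png");s=cv2.imread("pics/scene0.png")
def cork(im,lo):
    h=cv2.cvtColor(im,cv2.COLOR_BGR2HSV).astype(int);L=cv2.cvtColor(im,cv2.COLOR_BGR2LAB)[...,0]
    return ((L>lo)&(h[...,1]>90)&(h[...,0]>14)).astype(np.uint8)
def view(n,im,m,box,name):
    x0,y0,x1,y1=box;o=im[y0:y1,x0:x1].copy();o=cv2.resize(o,None,fx=10,fy=10,interpolation=0)
    return o
# zoomed raw crops to read off corners (10x)
a=cv2.resize(t[165:215,345:395],None,fx=8,fy=8,interpolation=cv2.INTER_CUBIC)
b=cv2.resize(s[290:345,250:310],None,fx=6.66,fy=7.27,interpolation=cv2.INTER_CUBIC)
L=lambda im:cv2.cvtColor(im,cv2.COLOR_BGR2LAB)[...,0]
cv2.imwrite("pics/z1.png",np.hstack([a,cv2.resize(s[295:345,255:305],None,fx=8,fy=8,interpolation=cv2.INTER_CUBIC)]))
cv2.imwrite("pics/z2.png",np.hstack([cv2.resize(t[255:315,375:435],None,fx=6.6667,fy=6.6667,interpolation=cv2.INTER_CUBIC),cv2.resize(s[222:282,190:250],None,fx=6.6667,fy=6.6667,interpolation=cv2.INTER_CUBIC)]))
E
```

```text
(no output)
```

View pics/z1.png

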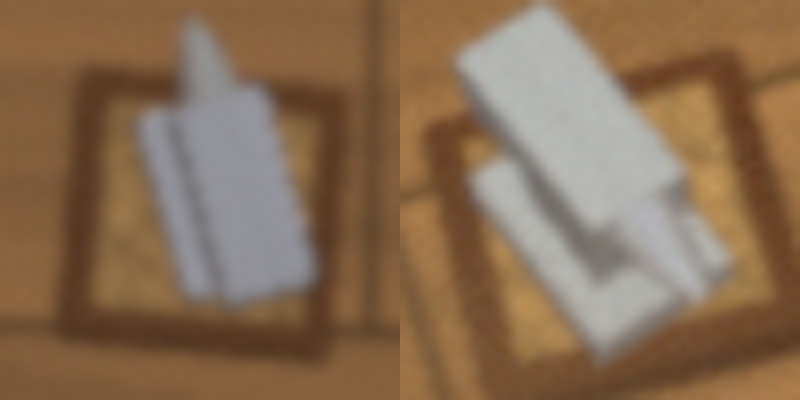

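View pics/z2.png

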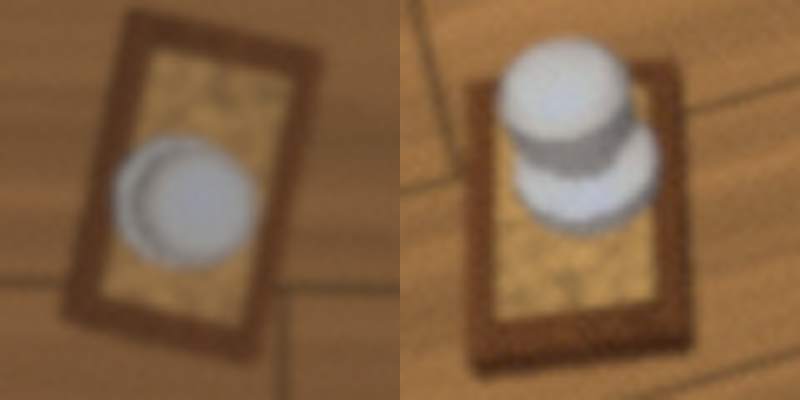

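```bash
python3 - <<'E'
from h import *
np.set_printoptions(precision=4,suppress=True)
def z1(a,b): return tri((345+a[0]/8-.44,165+a[1]/8-.44),(255+b[0]/8-.44,295+b[1]/8-.44))
def z2(a,b): k=6.6667;return tri((375+a[0]/k-.42,255+a[1]/k-.42),(190+b[0]/k-.42,222+b[1]/k-.42))
for n,a,b in(("anvil BR",(315,283),(58,62)),("BL",(225,305),(145,5)),("TL",(178,108),(288,185)),("TR",(270,88),(200,230)),("sq cork TL",(103,95),(377,300)),("sq cork BL",(92,310),(320,78))): print(n,*z1(a,b))
for n,a,b in(("ob cork TL",(150,48),(260,300)),("TR",(295,72),(97,320)),("stake head",(198,208),(166,105))): print(n,*z2(a,b))
# tile corners: top from minAreaRect, scene by approxPoly of top face
t=cv2.imread("pics/top0.png");s=cv2.imread("pics/scene0.png")
c=blobs(masks(t)[0],(245,180,295,228))[0];bt=cv2.boxPoints(cv2.minAreaRect(c))
L=cv2.cvtColor(s,cv2.COLOR_BGR2LAB)[...,0]
m=((L>205)).astype(np.uint8);c=blobs(m,(350,245,420,305))[0];q=cv2.approxPolyDP(c,4,True)[:,0];print("tile scene",q.tolist(),"top",bt.tolist())
for p in bt:
    X=onz("top",p,.025);pr=proj("scene",X);j=np.argmin(np.linalg.norm(q-pr,axis=1));print("tile",*tri(p,q[j]))
# green anvil bounding, top
h=cv2.cvtColor(t,cv2.COLOR_BGR2HSV);g=((h[...,0]>40)&(h[...,0]<80)&(h[...,1]>120)).astype(np.uint8)
for b in blobs(g,(300,120,500,360),60): print("green",np.array([onz("top",x,.058)[:2] for x in cv2.boxPoints(cv2.minAreaRect(b))]).round(3).tolist())
E
```

```text
anvil BR [ 0.6556 -0.1762  0.0737] 0.0010235567027442494
BL [ 0.6475 -0.1484  0.0746] 0.003313085904737005
TL [ 0.7117 -0.1309  0.073 ] 9.62695449925017e-06
TR [ 0.7184 -0.1583  0.0777] 0.0035023479139974526
sq cork TL [ 0.7245 -0.1114  0.0198] 0.003240089518547579
sq cork BL [ 0.6525 -0.1064  0.0197] 0.0018886111413376247
ob cork TL [ 0.4977 -0.2197  0.0189] 0.0013791857415311874
TR [ 0.4893 -0.2765  0.0236] 0.0008186371528543635
stake head [ 0.4363 -0.2321  0.0646] 0.0008214796631676507
tile scene [[394, 251], [359, 262], [374, 293], [411, 282]] top [[250.75547790527344, 221.84841918945312], [252.08030700683594, 184.75286865234375], [289.74652099609375, 186.09808349609375], [288.42169189453125, 223.19363403320312]]
tile [0.596  0.1712 0.0205] 0.004761743578851644
tile [0.6946 0.1682 0.0249] 0.008201495580349917
tile [0.6937 0.0706 0.0299] 0.0003732373956822151
tile [0.5958 0.0743 0.021 ] 0.0034634555784612883
green [[0.585, -0.324], [0.619, -0.357], [0.555, -0.422], [0.521, -0.389]]
green [[0.316, -0.356], [0.348, -0.384], [0.288, -0.455], [0.256, -0.428]]
green [[0.824, -0.205], [0.826, -0.294], [0.781, -0.294], [0.779, -0.205]]
green [[0.672, 0.037], [0.708, 0.016], [0.663, -0.062], [0.627, -0.041]]
```

Heights agree between the views: board tops 19–24 mm (text: 18), tile 21–30 mm (25), cube top 71 mm (68), anvil top 73–78 mm (76), stake head centre 65 mm. Sizes match too. Order: cube to tile, stake to round board, anvil to oblong board, cube to square board. First I move away from the toolbox and go above the cube.

```bash
cat >> h.py <<'E'
np.set_printoptions(precision=4,suppress=True)
def ori(psi):
    # tool down, jaw axis at world yaw psi; of the two equal half-turns take the nearer to the azimuth given
    phi=(psi+np.pi/2)/2;return np.pi*np.array([np.cos(phi),np.sin(phi),0])
def near(psi,ref):
    return psi+np.pi*np.round((ref-psi)/np.pi)
def go(x,y,z,psi):
    psi=near(psi,np.arctan2(y,x));robot.move_ptp([x,y,z],ori(psi));return psi
def st(msg=""):
    print(msg,"t",readout.read_time_s(),"p",readout.read_position(),"w",round(readout.read_width(),4),"F",readout.read_contact_force())
def pick(x,y,z,psi,ztrav=.2):
    go(x,y,ztrav,psi);robot.movel([x,y,z+.04],vel=.15);robot.movel([x,y,z],vel=.06)
    hand.grab();st("grabbed")
def lift(x,y,ztrav=.2):
    p=readout.read_position();robot.movel([x,y,p[2]+.03],vel=.08);robot.movel([x,y,ztrav],vel=.15);st("lifted")
def place(x,y,z,psi,ztrav=.2):
    go(x,y,ztrav,psi);robot.movel([x,y,z+.03],vel=.15);robot.movel([x,y,z+.004],vel=.04)
    robot.pause(.2);f0=np.mean([readout.read_contact_force()[2] for _ in range(3)])
    zz=z+.004
    while zz>z-.003:
        zz-=.0007;robot.movel([x,y,zz],vel=.02)
        f=readout.read_contact_force()[2]
        if f-f0>2.5: break
    print("touch z",round(zz,4),"nominal",round(z,4),"dF",f-f0);hand.let_go();st("released")
def up(x,y,ztrav=.2):
    p=readout.read_position();robot.movel([x,y,p[2]+.03],vel=.08);robot.movel([x,y,ztrav],vel=.2)
E
python3 - <<'E'
from h import *
robot.movel([.27,.33,.26],vel=.25);st("out")
go(.4585,-.0079,.2,-.33);st("above cube")
print(readout.read_q())
grab("1","scene")
E
```

```text
out t 1.3917 p [0.2695 0.3311 0.26  ] w 0.0916 F [-0.5862  0.7585 -0.5109]
above cube t 2.85 p [ 0.4585 -0.0064  0.2   ] w 0.0921 F [-0.1822  0.8611 -0.9287]
[-0.7014  0.2548  0.7375  2.073  -0.2205  0.8905 -0.1667]
```

View pics/scene1.png

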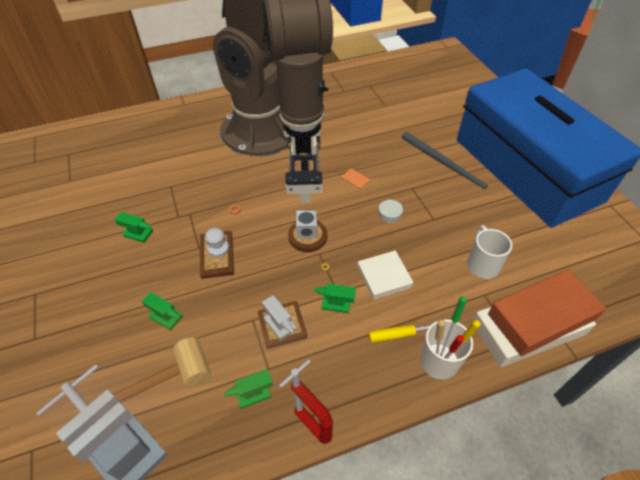

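The gripper (305,185) hangs right over the cube (305,215), jaws aligned. Picking now.

```bash
python3 - <<'E'
from h import *
x,y=.4585,-.0079
pick(x,y,.057,-.33);lift(x,y);grab("2","scene");im=grab("2","top")
E
python3 - <<'E'
import cv2,numpy as np
s=cv2.imread("pics/scene2.png");t=cv2.imread("pics/top2.png")
cv2.imwrite("pics/c2.png",np.hstack([cv2.resize(s[130:290,230:390],(400,400)),cv2.resize(t[200:320,260:380],(400,400))]))
E
```

```text
grabbed t 5.5333 p [ 0.458  -0.0077  0.057 ] w 0.0495 F [-3.3696  0.1917  3.9051]
lifted t 6.9583 p [ 0.4578 -0.0078  0.1992] w 0.05 F [-1.039   0.7334 -5.923 ]
```

View pics/c2.png

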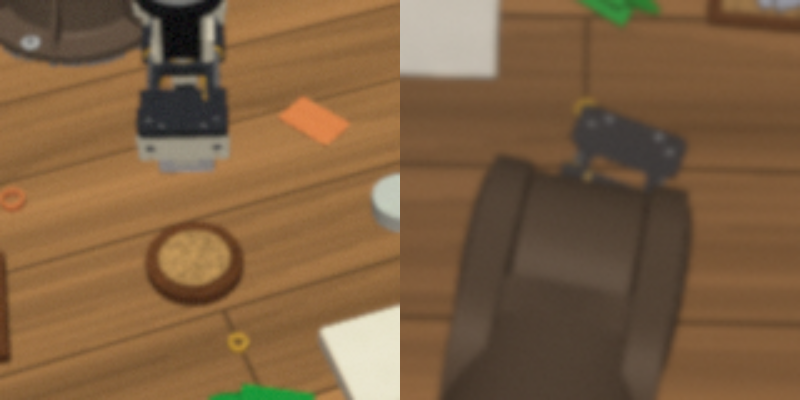

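The cube is held level (scene, bottom edge showing under the fingers), width 50 mm, weight about 5 N, round board clear. Now placing it on the tile.

```bash
python3 - <<'E'
from h import *
x,y=.6454,.122
place(x,y,.064,0.0);robot.pause(.3);up(x,y)
x,y=.437,-.231
go(x,y,.2,np.pi/2);st("above stake");t=grab("3","top");s=grab("3","scene")
cv2.imwrite("pics/c3.png",np.hstack([cv2.resize(s[150:310,270:430],(400,400)),cv2.resize(t[160:300,240:380],(400,400))]))
# round board cork from scene+top
for n,im,box,lo in(("scene",s,(285,215,332,252),140),("top",t,(296,252,342,295),105)):
    h=cv2.cvtColor(im,cv2.COLOR_BGR2HSV);L=cv2.cvtColor(im,cv2.COLOR_BGR2LAB)[...,0]
    m=((L>lo)&(h[...,1]>80)).astype(np.uint8);m=cv2.morphologyEx(m,cv2.MORPH_CLOSE,np.ones((3,3)))
    c=blobs(m,box)[0];e=cv2.fitEllipse(cv2.convexHull(c));print(n,e,onz(n,e[0],.018))
    if n=="scene":es=e
print(tri(e[0],es[0]))
E
```

```text
touch z 0.0638 nominal 0.064 dF 3.967371498868006
released t 12.1667 p [0.6454 0.122  0.0638] w 0.092 F [0.4132 0.6647 0.0702]
above stake t 15.1917 p [ 0.438  -0.2302  0.1999] w 0.0917 F [ 0.8656  0.0957 -0.1634]
scene ((307.157470703125, 232.4272003173828), (20.210617065429688, 26.916065216064453), 88.3933334350586) [ 0.4631 -0.009   0.018 ]
top ((317.4559326171875, 272.3796691894531), (26.201400756835938, 26.446327209472656), 58.16991424560547) [ 0.4656 -0.0075  0.018 ]
(array([ 0.4653, -0.0086,  0.0205]), np.float64(0.002111683748977673))
```

View pics/c3.png

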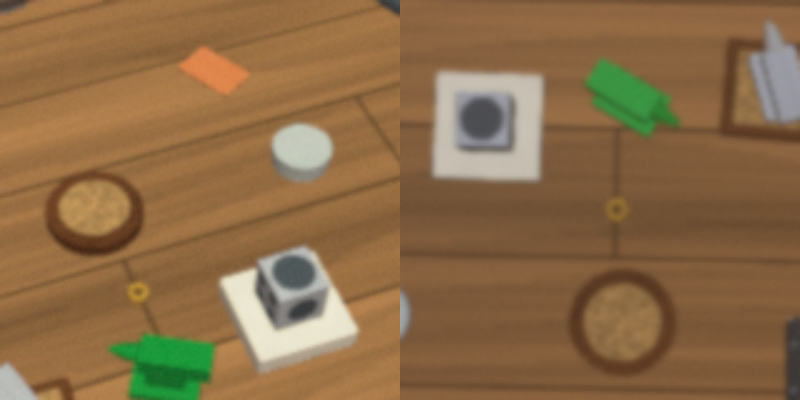

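The cube stands square in the middle of the tile (scene px about 386,265). The round board is empty, with its centre at (0.4655,-0.008) and its top measured at 20 mm. Next: stake.

```bash
python3 - <<'E'
from h import *
x,y=.437,-.231
pick(x,y,.068,np.pi/2);lift(x,y)
assert .035<readout.read_width()<.055
place(.4655,-.008,.068,np.pi/2);robot.pause(.2);up(.4655,-.008)
go(.62,-.02,.25,0.);robot.pause(.1)
t=grab("4","top");s=grab("4","scene");st()
cv2.imwrite("pics/c4.png",np.hstack([cv2.resize(s[180:340,190:350],(400,400)),cv2.resize(t[240:320,350:430],(400,400))]))
E
```

```text
grabbed t 17.925 p [ 0.437  -0.2308  0.068 ] w 0.0454 F [-0.5066  1.9325  1.4391]
lifted t 19.2833 p [ 0.4366 -0.2304  0.1992] w 0.0447 F [ 0.9684  0.2674 -5.6236]
touch z 0.0678 nominal 0.068 dF 7.674353352761784
released t 24.4167 p [ 0.4655 -0.008   0.0678] w 0.0916 F [-0.2936  0.0111 -1.0069]
 t 27.2083 p [ 0.6196 -0.0196  0.2497] w 0.0919 F [ 0.4403  0.522  -0.347 ]
```

View pics/c4.png

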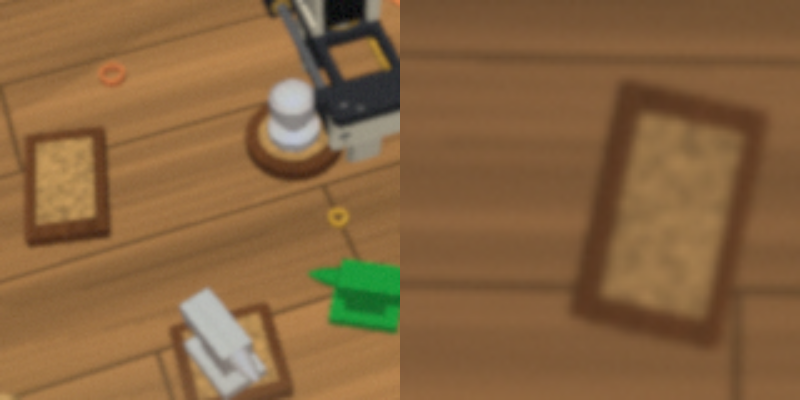

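View pics/top4.png

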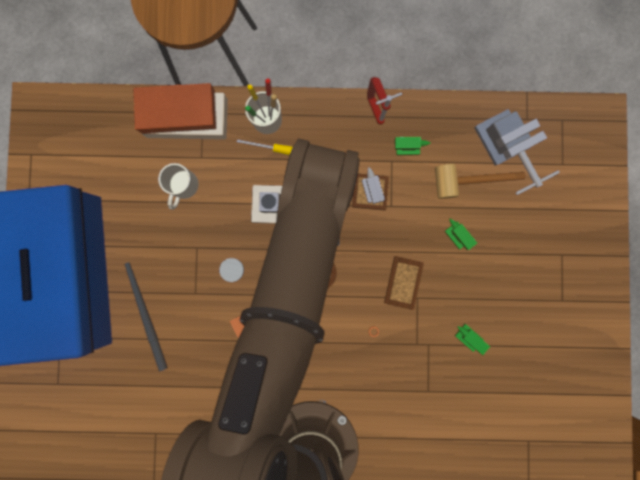

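The stake stands upright on the round board (scene px about 307,228). The oblong board is empty and fully visible in both views (top px about 404,283), so I measure its cork, then move the anvil.

```bash
python3 - <<'E'
from h import *
cs={}
for n,box,lo in(("scene",(195,225,240,285),140),("top",(380,250,430,315),105)):
    im=cv2.imread(f"pics/{n}4.png");h=cv2.cvtColor(im,cv2.COLOR_BGR2HSV);L=cv2.cvtColor(im,cv2.COLOR_BGR2LAB)[...,0]
    m=((L>lo)&(h[...,1]>80)).astype(np.uint8);m=cv2.morphologyEx(m,cv2.MORPH_OPEN,np.ones((3,3)));m=cv2.morphologyEx(m,cv2.MORPH_CLOSE,np.ones((5,5)))
    c=blobs(m,box)[0];M=cv2.moments(c);cs[n]=(M["m10"]/M["m00"],M["m01"]/M["m00"])
    r=cv2.minAreaRect(c);q=np.array([onz(n,p,.018) for p in cv2.boxPoints(r)])
    print(n,cs[n],onz(n,cs[n],.018),[round(float(np.linalg.norm(q[i]-q[i-1])),4) for i in range(2)],[round(float(np.arctan2(*(q[i]-q[i-1])[[1,0]])),3) for i in range(2)])
print(tri(cs["top"],cs["scene"]))
# anvil: direction of the table edge in the top view
a=np.array([onz("top",(345+u/8-.44,165+v/8-.44),.076)[:2] for u,v in((178,108),(270,88),(315,283),(225,305))])
m=(a[0]+a[1])/2-(a[2]+a[3])/2;d=m/np.linalg.norm(m);print("yaw",np.arctan2(d[1],d[0]),"len",np.linalg.norm(m),"origin",a.mean(0)+.008*d)
E
```

```text
scene (215.51530328324984, 251.5445186421814) [ 0.441  -0.2399  0.018 ] [0.0972, 0.0532] [2.937, 1.209]
top (403.85215985215984, 282.6927696927697) [ 0.4427 -0.2377  0.018 ] [0.0558, 0.0998] [1.38, -0.2]
(array([ 0.4425, -0.2387,  0.0194]), np.float64(0.00235007121730261))
yaw 0.2424848664558671 len 0.065072103785325 origin [ 0.6909 -0.1514]
```

```bash
python3 - <<'E'
from h import *
x,y=.6909,-.1514
pick(x,y,.071,.26+np.pi/2);assert .022<readout.read_width()<.038
lift(x,y)
place(.4427,-.2385,.071,-.20+np.pi/2);robot.pause(.2);up(.4427,-.2385)
go(.5,0.05,.25,0.);robot.pause(.1)
t=grab("5","top");s=grab("5","scene");st()
cv2.imwrite("pics/c5.png",np.hstack([cv2.resize(s[180:340,190:350],(400,400)),cv2.resize(t[160:320,340:500],(400,400))]))
cs={}
for n,im,box,lo in(("scene",s,(262,300,303,343),140),("top",t,(352,170,390,212),105)):
    h=cv2.cvtColor(im,cv2.COLOR_BGR2HSV);L=cv2.cvtColor(im,cv2.COLOR_BGR2LAB)[...,0]
    m=((L>lo)&(h[...,1]>80)).astype(np.uint8);m=cv2.morphologyEx(m,cv2.MORPH_OPEN,np.ones((3,3)))
    c=blobs(m,box)[0];M=cv2.moments(c);cs[n]=(M["m10"]/M["m00"],M["m01"]/M["m00"])
    r=cv2.minAreaRect(c);q=np.array([onz(n,p,.018) for p in cv2.boxPoints(r)])
    print(n,cs[n],onz(n,cs[n],.018),[round(float(np.linalg.norm(q[i]-q[i-1])),4) for i in range(2)],[round(float(np.arctan2(*(q[i]-q[i-1])[[1,0]])),3) for i in range(2)])
print(tri(cs["top"],cs["scene"]))
E
```

```text
grabbed t 30.625 p [ 0.6909 -0.151   0.071 ] w 0.03 F [ 0.2729  1.7947 -0.013 ]
lifted t 31.9583 p [ 0.6904 -0.1509  0.1989] w 0.0301 F [ 0.4813 -0.1568 -5.3417]
touch z 0.0701 nominal 0.071 dF 12.358392155935586
released t 37.6333 p [ 0.4427 -0.2385  0.0701] w 0.0919 F [-0.6948 -0.1325 -0.4741]
 t 40.35 p [0.4999 0.0486 0.2498] w 0.0921 F [0.8378 0.6143 0.0724]
scene (281.45697703759777, 322.28286651526616) [ 0.685  -0.1466  0.018 ] [0.0658, 0.0684] [3.086, 1.515]
top (370.2365679824561, 191.0608552631579) [ 0.6863 -0.145   0.018 ] [0.0693, 0.0694] [1.513, -0.061]
(array([ 0.6859, -0.1458,  0.019 ]), np.float64(0.0018918083373941877))
```

View pics/c5.png

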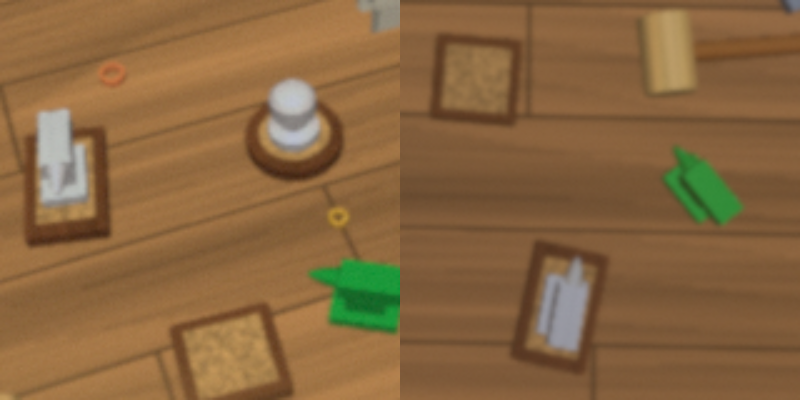

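The anvil is upright on the oblong board, lengthwise along it. The square board's cork centre is (0.686,-0.1455) with its top at 19 mm. Last: the cube.

```bash
python3 - <<'E'
from h import *
x,y=.6454,.122
pick(x,y,.064,0.);assert .04<readout.read_width()<.055
lift(x,y)
place(.6862,-.1455,.057,-.065);robot.pause(.2);up(.6862,-.1455,.25)
robot.movel([.45,.25,.3],vel=.2);robot.pause(.1)
t=grab("6","top");s=grab("6","scene");st()
cv2.imwrite("pics/c6.png",np.hstack([cv2.resize(s[180:340,190:350],(400,400)),cv2.resize(t[160:320,280:440],(400,400))]))
cv2.imwrite("pics/z6.png",np.hstack([cv2.resize(t[255:315,375:435],(400,400),interpolation=cv2.INTER_CUBIC),cv2.resize(s[222:282,190:250],(400,400),interpolation=cv2.INTER_CUBIC)]))
E
```

```text
grabbed t 43.4083 p [0.6455 0.122  0.064 ] w 0.0499 F [ 0.1654 -0.6502  0.859 ]
lifted t 44.7917 p [0.6447 0.1222 0.1989] w 0.0501 F [ 0.3792 -0.2512 -7.0957]
touch z 0.0568 nominal 0.057 dF 4.2506518520215595
released t 50.0833 p [ 0.6862 -0.1455  0.0568] w 0.0919 F [ 0.1828  0.4683 -0.602 ]
 t 54.4417 p [0.4502 0.2496 0.3   ] w 0.0919 F [-1.1635  0.3592  1.344 ]
```

View pics/c6.png

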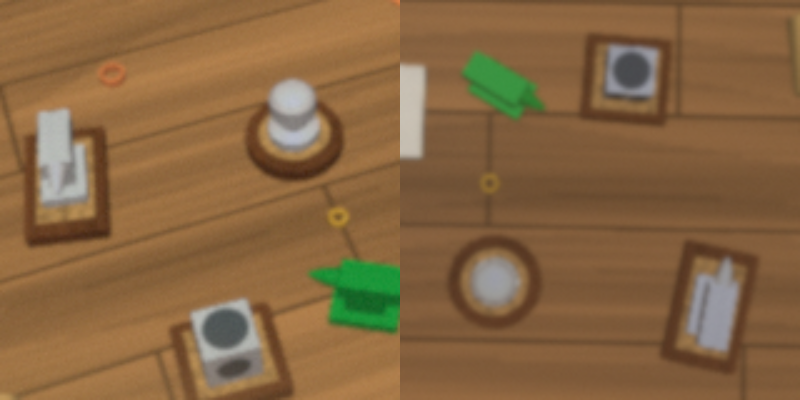

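View pics/z6.png

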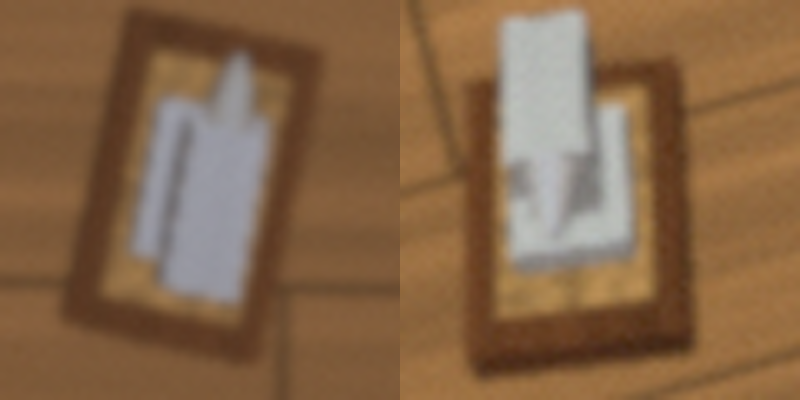

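View pics/scene6.png

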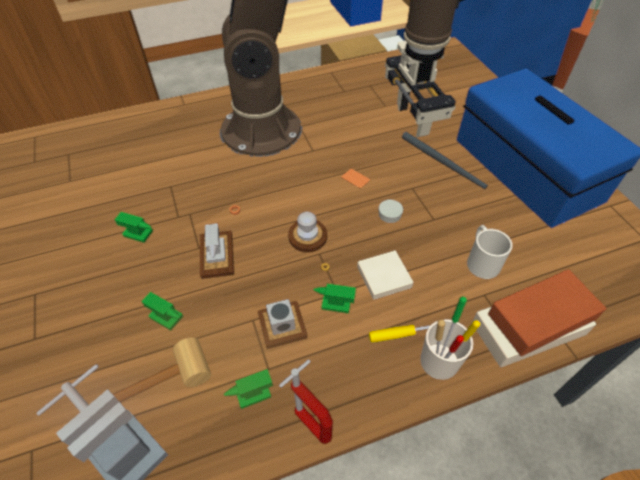

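All three tools look upright on their own boards, the tile (385,275) is empty, and the tin and mug are unmoved. I'll check the offsets numerically before handing in.

```bash
python3 - <<'E'
from h import *
t=cv2.imread("pics/top6.png");s=cv2.imread("pics/scene6.png");k=6.6667
P=lambda u,v:(375+u/k-.42,255+v/k-.42)
a=np.array([onz("top",P(*p),.076)[:2] for p in((193,112),(270,122),(240,303),(160,287))])
m=(a[0]+a[1])/2-(a[2]+a[3])/2;d=m/np.linalg.norm(m);o=a.mean(0)+.008*d
print("anvil",o,"yaw",np.arctan2(d[1],d[0]),"off",np.linalg.norm(o-[.4427,-.2385]))
def dark(im,box,th):
    g=cv2.cvtColor(im,cv2.COLOR_BGR2HSV);m=((g[...,2]<th)&(g[...,1]<90)).astype(np.uint8);c=blobs(m,box,15)[0];M=cv2.moments(c);return M["m10"]/M["m00"],M["m01"]/M["m00"]
X,e=tri(dark(t,(362,178,384,200),95),dark(s,(268,302,292,320),120));print("cube",X,e,"off",np.linalg.norm(X[:2]-[.6862,-.1455]))
c=blobs(masks(t)[0],(300,255,335,290))[0];r=cv2.minEnclosingCircle(c);X=onz("top",r[0],.055);print("stake",X,r[1],"off",np.linalg.norm(X[:2]-[.4655,-.008]))
t0=cv2.imread("pics/top0.png")
for n,b in(("tin",(210,250,252,290)),("mug",(150,160,200,212))):
    print(n,[np.mean(cv2.minAreaRect(blobs(masks(i)[0],b)[0])[0]).round(2) for i in(t0,t)])
ticket.sign_off();print(readout.read_time_s())
E
```

```text
anvil [ 0.4457 -0.238 ] yaw -0.16596657805312534 off 0.0030508971475243195
cube [ 0.6871 -0.1463  0.0701] 0.0020133150671487405 off 0.0011917504091154846
stake [ 0.4666 -0.008   0.055 ] 9.670952796936035 off 0.001146041555124929
tin [np.float64(250.25), np.float64(250.25)]
mug [np.float64(178.8), np.float64(178.86)]
the job is handed in; nothing more can be done
the job is handed in; nothing more can be done
```

I put all three tools back on their own boards and handed the job in, with the clock at about 54 s of the 106 s allowed. Handing in gives no verdict. The doming cube was parked on the firebrick first, then the stake, the anvil and finally the cube went to their places.

| Tool | Board | Measured distance from the middle (limit 14 mm) |
|---|---|---|
| Doming cube | square | about 1 mm |
| Domed stake | round | about 1 mm |
| Anvil | oblong | about 3 mm |

- **Anvil direction:** its length is about 0.03 rad off the board's length (limit 0.3 rad).
- **Everything else:** in the last pictures all three tools stand upright, the tile is empty, the tin and mug have not moved and the gripper is clear of everything.
- **Disagreements:** heights measured from the two cameras were mostly within 3 mm of the stated values. The worst were one oblong-board corner (24 mm against 18) and two tile corners (21 and 30 mm against 25). The two camera rays mostly passed 1–3 mm apart, and 8 mm apart at the worst tile corner.
- **Set-down force:** I kept lowering the anvil until the force on the gripper changed by about 12 N, the most of the four set-downs. The set-down limit is 80 N. I did not measure the board contact force itself.

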